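Roll the copper tube into the gauge

TASK

Roll the copper tube along the rubber runner, by pushing on its top with a fingertip, until it comes to rest over the green stripe, lying square between the two white blocks of the gauge and centred on the stripe. It must truly roll and stay on the runner: do not pinch or lift it, do not reach down beside it and shove it from its side, and do not press hard enough to dent it. Leave the gauges and all the loose things where they are, and finish clear of the tube.

Things in the scene. Friction and masses are not known exactly. Their poses are not given: they have to be found in the camera images.
- tube: loose copper tube, 60 mm diameter, 120 mm long, 0.35 to 0.7 kg, black ends, red line along the top at the start. Origin at its centre, 45 mm above the table when lying on the runner (top at 75 mm); x is its axis, y and z turn as it rolls. It moves half as far as a fingertip pushing its top, so the fingertip runs off ahead: use several short strokes. Let go while still, it stays
- plate: fixed steel plate 270 x 360 mm, 12 mm thick, with a black rubber runner 150 mm wide and 3 mm thick along its middle (surface 15 mm above the table); the tube starts near the middle of its length. Origin under the plate's centre, on the table; x across the runner, y along it, z up
- gauge: the gauge, fixed on the plate at either end of the runner, 70 to 125 mm from the tube: two white blocks 34 (x) x 56 (y) x 46 mm high (tops 58 mm above the table), 166 mm apart, green marks on top, and a 6 mm wide green stripe across the runner between them. Origin at the stripe's middle, 12 mm above the table; x along the stripe (wanted tube axis), y along the runner, z up
- parked: a second gauge of the same shape and size at the other end of the runner, not in use: grey blocks, orange marks and an orange stripe. Origin and axes as for the white gauge. Not to be touched
- cup: loose blue plastic cup, 76 mm across, 70 mm high; origin under its centre; a bystander
- flask: loose clear glass bottle, 60 mm across, 120 mm high; origin under its centre; a bystander
- driver: loose screwdriver with a yellow handle, lying; origin under its middle; a bystander
- bushing: loose stepped copper bushing standing upright, 42 mm across, 55 mm high; origin under its centre; a bystander
- collar: loose brass ring lying on the bare steel of the plate beside the runner, robot's side of the tube, 60 mm across, 12 mm high; origin under its centre; a bystander
- cover: loose brass disc lying on the bare steel of the plate beside the runner, far side of the tube, 50 mm across, 10 mm high; origin under its centre; a bystander

How it is judged:
By the outcome, as a careful person would: the job done as asked, in the order asked, and still so for the second after the job is handed in, with the robot touching nothing.
It also fails if it takes over 58 s, if anything falls off the work surface, if the arm or the gripper's body presses on something with over 40 N, if the wrist force passes 120 N, or if a joint passes its speed limit or range.

ROBOT

A 6-joint arm with a two-finger parallel gripper is mounted at the origin on the work surface. World frame = base frame: x ahead of the robot, y to its left, z up, the work surface at z = 0. Lengths are in mm, angles in rad, forces in N, time in s.
With the tool pointing down it reaches from about 400 to 925 mm from the base axis. Payload 12.5 kg.
Tool frame: the origin (TCP) lies at the very end of the fingers, on their centre line; the grasp point (between the pads) lies env.hold_point_z behind it (env.hold_point_z is the distance from the TCP to the grasp point, in mm); y points along the fingers, z is the direction in which the jaws open and shut, and the axes are right-handed (so a half turn about y gives the same grasp; the last joint's range is limited). The gripper opens to 95 mm and grips with 3 to 60 N. Pads are 20 mm wide; open, the fingers measure 119 mm over their backs; the gripper's body (75 mm by 180 mm) begins 59 mm behind the grasp point.
Start: joints at [1.207, 0.491, 1.559, -0, 1.092, -0.106], TCP at [159.328, 604.369, 214.661] pointing down, gripper open.
Joint ranges: [-3.1, 3.1], [-0.84, 2.19], [0.05, 2.79], [-1.13, 4.28], [0.06, 2.93], [-2.69, 2.69]. Speed limits (rad/s): [2.22, 2.22, 2.79, 3.14, 3.14, 3.14].

INTERFACE

Orientations are given as [roll, pitch, yaw] about the fixed x, y, z axes, in that order (R = Rz(yaw) Ry(pitch) Rx(roll)).
In Python, from cell import env gives the robot as it stands.
- The arm moves only by the shell command python3 -m inch 'ROWS'. ROWS is JSON, one flat list of numbers, 7 for each row, row after row: the shift along the tool's x, y, z in m, then the turn, a rotation vector about the tool's x, y, z in degrees, then the closure, from -1 (fully open) to 1 (shut). In form: [tx, ty, tz, ax, ay, az, hand, tx, ty, tz, ax, ay, az, hand, ...]. A call has 1 to 10 rows; each row shifts and turns the commanded pose from where the row before left it, along the tool's axes as they then stand; what a row does not reach is not made up. A row lasts 1/10 s, in which the tool goes at most 50 mm and 8.59 degrees, less where a joint would pass 70% of its speed; a pose out of reach is approached as far as the arm can. A call is refused whole if a number of a shift passes 0.05 or a number of a turn 8.59, either way. A call with a gripper value outside its range is refused whole. The fingers move at their own pace and stop on an object; the grip force is fixed at half the most. Time passes only in rows, so rows that do not move let the fingers close. It gives the time, the measured TCP pose, the force and the opening at its end, in the units of the state.
- env.state(): the state, without advancing time (a new reading comes with each control period).
- env.read_camera(name): name is "scene" or "top"; returns a dict with "pixels" (420x560x3 uint8, blue, green, red), "depth" (420x560 float32, mm along the optical axis (not along the pixel's ray), 0 where there is no reading), "mtx" (3x3 intrinsics, pixels), "k1" (the pictures are not rectified: a ray, as slopes to the right and down, at radius r is drawn at 1 + k1 r^2 times it, then the intrinsics apply), "R" (3x3) and "t" (3): a world point X has camera coordinates R X + t. Camera axes: x right, y down, z forward; pixel columns grow to the right and rows downward; lengths in mm; the calibration is good to about 2 mm. A picture is of the moment at which its call begins.
- env.job_done(): hands the job in, once; it reports no verdict.
The state is a dict: "t": time; "joints": joint angles; "qvel": joint speeds; "tau": joint torques, N m; "eef_pos": TCP position; "tcp_rot": TCP orientation; "ft_force": force on the tool from outside, world axes, zero at the start; "moment": the same for the moment, N m; "opening": opening from 0.0 (shut) to 1.0 (fully open).
Only numpy, scipy, OpenCV 4.12 (cv2) and the standard library are available. Lean on these libraries where they do the work, as an engineer would, in place of code of your own. Each camera call takes 0.05 s, during which the arm holds its last target.

## Working session

There is one attempt and no reset: what is moved stays moved. The work goes in short steps, Python scripts to look and compute and a shell command to move; the robot and the scene stay as the last step left them, time stands still between calls to the robot, and variables do not carry over. Pictures are saved under pics/ and viewed, and the job is handed in when it is done.

```bash
ls; mkdir -p pics; cat > h.py <<'E'
import numpy as np, cv2
from cell import env
def grab(n,tag):
    c=env.read_camera(n); cv2.imwrite(f'pics/{tag}.png',c['pixels']); np.savez(f'pics/{tag}.npz',**c); return c
def ray(c,uv):
    uv=np.array(uv,float).reshape(-1,1,2)
    K=np.array(c['mtx'],float)
    s=np.stack([(uv[:,0,0]-K[0,2])/K[0,0],(uv[:,0,1]-K[1,2])/K[1,1]],1)
    d=s.copy()
    for _ in range(30):
        r2=(d**2).sum(1,keepdims=True); d=s/(1+float(c['k1'])*r2)
    R=np.array(c['R']);t=np.array(c['t'])
    D=np.c_[d,np.ones(len(d))]@R
    return -R.T@t, D
def onplane(c,uv,z):
    o,D=ray(c,uv); k=(z-o[2])/D[:,2]; return o+k[:,None]*D
def proj(c,X):
    X=np.atleast_2d(X).astype(float);P=X@np.array(c['R']).T+np.array(c['t']);d=P[:,:2]/P[:,2:]
    r2=(d**2).sum(1,keepdims=True);d=d*(1+float(c['k1'])*r2);K=np.array(c['mtx']);return d*[K[0,0],K[1,1]]+[K[0,2],K[1,2]]
E
python3 - <<'E'
from h import *
for n in('scene','top'):
    c=grab(n,n+'0'); print(n,c['mtx'],c['k1'],-np.array(c['R']).T@c['t'],c['R'])
print(env.state(),env.hold_point_z)
E
```

```text
pics
scene [[513.45193075   0.         289.6820132 ]
 [  0.         513.45193075 211.27146476]
 [  0.           0.           1.        ]] -0.1674882810437364 [1315.85457591 -570.05766574  710.88253071] [[ 0.56035764  0.82821331  0.00787577]
 [ 0.46203693 -0.30468765 -0.83287893]
 [-0.68740176  0.47034897 -0.55339919]]
top [[546.14885941   0.         281.0347708 ]
 [  0.         546.14885941 208.60472692]
 [  0.           0.           1.        ]] 0.01896219216007578 [ 321.93257639   -3.92247473 1613.50466154] [[ 0.00390211 -0.99998564 -0.00367411]
 [-0.9933964  -0.00345504 -0.11468066]
 [ 0.11466632  0.00409734 -0.99339561]]
{'t': 0.1, 'joints': array([ 1.20742300e+00,  4.91506838e-01,  1.55937550e+00,  7.70011752e-06,
        1.09172239e+00, -1.05584657e-01]), 'qvel': array([ 0.00065304, -0.00094867,  0.00011635, -0.00088492, -0.00012728,
        0.00119399]), 'tau': array([ 2.20753005e-03, -6.13621688e+01, -2.58603930e+01,  6.93941605e-02,
        4.70325525e-02, -6.31711532e-05]), 'eef_pos': array([159.22976998, 604.15508604, 214.11997555]), 'tcp_rot': array([-1.57180204e+00,  1.13452261e-04, -2.57792285e-01]), 'ft_force': array([-0.85364124,  0.46452868, -0.07284054]), 'moment': array([0.02296539, 0.03777087, 0.01813977]), 'opening': 0.9981464560675102} 18.8
```

View pics/scene0.png

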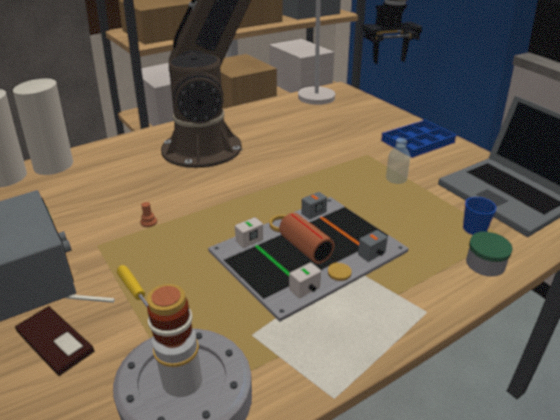

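View pics/top0.png

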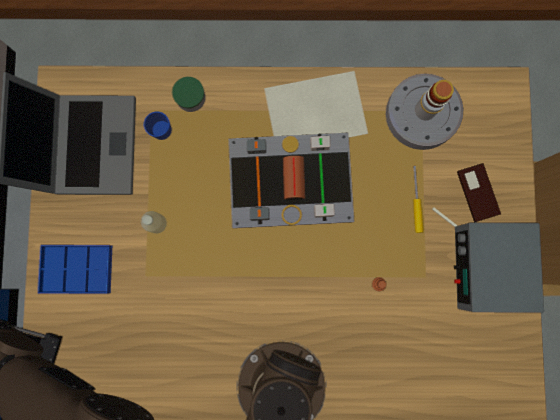

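The scene view shows the copper tube at about (306,238). The white gauge is left of it, with blocks at (249,232) and (305,279) and the green stripe between them; the parked gauge is to the right. The top view has the tube at (293,177), the green stripe at (322,177) and the orange stripe at (259,185). The collar is at (291,214) and the cover at (290,144). Next I'll measure these.

```bash
cat >> h.py <<'E'
def stripe(c,green=True,z=15.3):
    hsv=cv2.cvtColor(c['pixels'],cv2.COLOR_BGR2HSV)
    m=cv2.inRange(hsv,(45,120,60),(75,255,255)) if green else cv2.inRange(hsv,(8,150,60),(18,255,255))
    n,l,st,ce=cv2.connectedComponentsWithStats(m)
    return m,n,l,st,ce
def mask_tube(c,box):
    # copper colour within box
    hsv=cv2.cvtColor(c['pixels'],cv2.COLOR_BGR2HSV)
    m=cv2.inRange(hsv,(0,90,50),(14,255,255)); k=np.zeros_like(m); x0,y0,x1,y1=box; k[y0:y1,x0:x1]=255
    return m&k
E
python3 - <<'E'
from h import *
for n in('scene','top'):
    c=dict(np.load(f'pics/{n}0.npz'))
    m,N,l,st,ce=stripe(c)
    print(n)
    for i in range(1,N):
        if st[i,4]>5: print('green',st[i],ce[i],onplane(c,[ce[i]],15)[0],onplane(c,[ce[i]],58)[0])
    box=(270,145,315,210) if n=='top' else (275,205,340,268)
    t=mask_tube(c,box); N,l,st,ce=cv2.connectedComponentsWithStats(t)
    for i in range(1,N):
        if st[i,4]>20: print('tube',st[i],ce[i])
    a=c['pixels']; r=(225,120,360,235) if n=='top' else (200,180,420,320)
    z=cv2.resize(a[r[1]:r[3],r[0]:r[2]],None,fx=800/(r[2]-r[0]) if n=='scene' else 5,fy=800/(r[2]-r[0]) if n=='scene' else 5,interpolation=cv2.INTER_CUBIC)
    cv2.imwrite(f'pics/{n}0z.png',z)
E
```

```text
scene
green [247 223   4   3   7] [248.71428571 224.        ] [443.18923335 -89.79658283  15.        ] [ 497.11300364 -119.47289407   58.        ]
green [255 246  34  30 199] [272.38190955 259.70351759] [ 586.63031897 -114.90194339   15.        ] [ 631.6905722  -143.02694322   58.        ]
green [303 269   6   5  14] [305.21428571 271.14285714] [656.46671616 -78.13947768  15.        ] [ 697.21163605 -108.5361052    58.        ]
tube [ 279  212   56   52 1373] [303.87545521 235.21631464]
tube [320 216  20  17 116] [330.0862069  223.60344828]
top
green [190  78   5   2   6] [192.          78.66666667] [901.37717616 273.68088862  15.        ] [885.79003501 266.21331914  58.        ]
green [319 138   3   7  14] [320.35714286 141.07142857] [ 709.91517917 -113.99335048   15.        ] [ 699.47839264 -111.03242846   58.        ]
green [319 153   6  50 164] [321.20121951 178.25      ] [ 597.42997918 -116.031724     15.        ] [ 590.01906033 -113.01596944   58.        ]
green [324 207   2   6  12] [324.5 209.5] [ 504.23729307 -125.32518576   15.        ] [ 499.33327058 -122.05943578   58.        ]
tube [283 155  22  44 910] [293.39120879 176.7032967 ]
```

View pics/top0z.png

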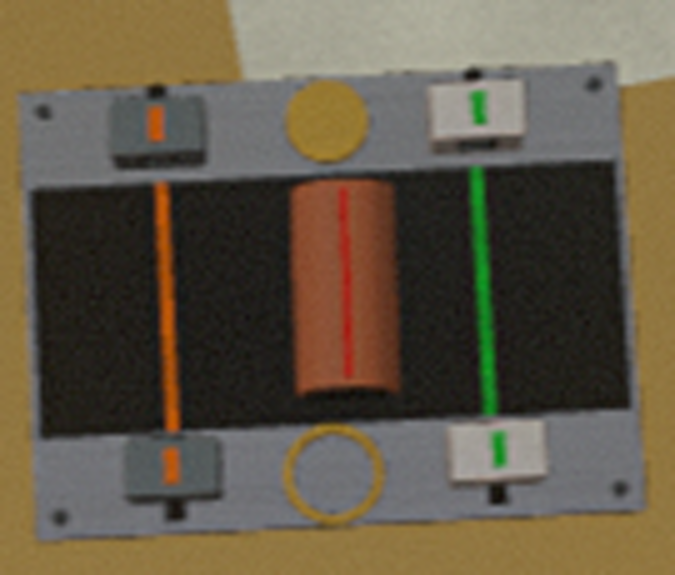

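View pics/scene0z.png

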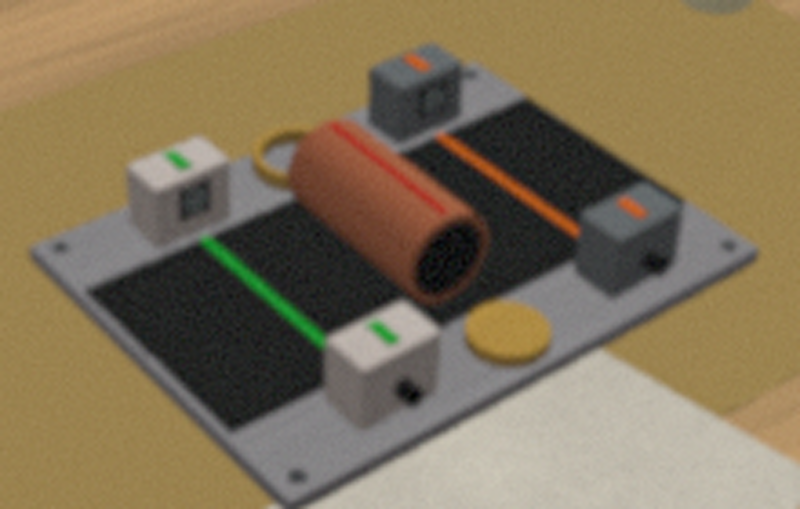

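```bash
cat >> h.py <<'E'
def line_world(c,m,z,by):
    ys,xs=np.nonzero(m); P=onplane(c,np.c_[xs,ys],z)
    ctr=P.mean(0); 
    p=np.polyfit(P[:,0]-600,P[:,1],1)   # y = p0*(x-600)+p1
    return p,P
def gauge(c,top,stripebox):
    hsv=cv2.cvtColor(c['pixels'],cv2.COLOR_BGR2HSV)
    m=cv2.inRange(hsv,(45,110,50),(75,255,255)); k=np.zeros_like(m);x0,y0,x1,y1=stripebox;k[y0:y1,x0:x1]=255;m&=k
    return line_world(c,m,15,0)
def tube_top(c,box):
    """axis from top camera: per-row edges of tube -> ray-plane bisector at z=45"""
    m=mask_tube(c,box); m=cv2.morphologyEx(m,cv2.MORPH_OPEN,np.ones((3,3),np.uint8))
    n,l,st,_=cv2.connectedComponentsWithStats(m); i=1+np.argmax(st[1:,4]); m=(l==i)
    ys,xs=np.nonzero(m); r0,r1=ys.min()+4,ys.max()-4
    hsv=c['pixels'].astype(float); g=hsv[:,:,2]-0.5*(hsv[:,:,0]+hsv[:,:,1])
    L=[];Rr=[]
    for r in range(r0,r1+1):
        x=xs[ys==r]; a,b=x.min(),x.max(); lev=0.5*np.median(g[r,a+2:b-1])
        # subpixel half level crossing
        def cross(i0,s):
            j=i0+3*s*-1
            for q in range(10):
                u=j+s*q
                if g[r,u]>=lev>g[r,u+s]: return u+s*(g[r,u]-lev)/(g[r,u]-g[r,u+s])
            return i0+0.5*s
        L.append((cross(a,-1),r));Rr.append((cross(b,1),r))
    out=[]
    L=np.array(L);Rr=np.array(Rr)
    def rob(P):
        p=np.polyfit(P[:,1],P[:,0],1); e=abs(np.polyval(p,P[:,1])-P[:,0]); k=e<1
        return np.polyfit(P[k,1],P[k,0],1)
    pl,pr=rob(L),rob(Rr); rr=np.array([r0,r1],float)
    o,dl=ray(c,np.c_[np.polyval(pl,rr),rr]);_,dr=ray(c,np.c_[np.polyval(pr,rr),rr])
    nl=np.cross(dl[0],dl[1]);nr=np.cross(dr[0],dr[1]);nl/=np.linalg.norm(nl);nr/=np.linalg.norm(nr)
    nb=nl+nr  # bisecting plane normal through o
    # n.(X-o)=0 at z=45
    k=nb@o-nb[2]*45
    ax=np.array([-nb[0]/nb[1], (k-nb[0]*600)/nb[1]])  # y=ax0*(x-600)+ax1
    return ax,(ys.min(),ys.max(),xs.mean()),np.polyval(pr,rr)-np.polyval(pl,rr)
E
python3 - <<'E'
from h import *
c=dict(np.load('pics/top0.npz'));s=dict(np.load('pics/scene0.npz'))
for cc,b in((c,(315,151,330,205)),(s,(255,243,292,279))):
    p,P=gauge(cc,0,b); print('stripe slope deg',np.degrees(np.arctan(p[0])),'y@600',p[1], P[:,0].min(),P[:,0].max())
ax,e,w=tube_top(c,(270,145,315,210)); print('tube slope',np.degrees(np.arctan(ax[0])),'y@600',ax[1],e,w)
# tube ends: near end rows
for r,z in((e[0]-.5,70),(e[1]+.5,70)): print(onplane(c,[[e[2],r]],z))
# red line
for cc,b in((c,(285,150,302,200)),(s,(280,208,330,245))):
    hsv=cv2.cvtColor(cc['pixels'],cv2.COLOR_BGR2HSV);m=cv2.inRange(hsv,(0,185,120),(6,255,255))|cv2.inRange(hsv,(174,185,120),(180,255,255))
    k=np.zeros_like(m);k[b[1]:b[3],b[0]:b[2]]=255;m&=k
    p,P=line_world(cc,m,75,0);print('red',np.degrees(np.arctan(p[0])),p[1],P[:,0].min(),P[:,0].max(),(m>0).sum())
# runner edges
g=c['pixels'].max(2);
for x in (240,250,270,310,335,345):
    print(x,[tuple(np.round(onplane(c,[[x,r]],15)[0,:2],1)) for r in range(140,220) if (g[r,x]<60)!=(g[r+1,x]<60)][:4])
# collar, cover
hsv=cv2.cvtColor(c['pixels'],cv2.COLOR_BGR2HSV)
E
```

```text
stripe slope deg 3.050006907878479 y@600 -115.9418720762301 526.4645637609161 673.6334809547088
stripe slope deg 2.838842090119507 y@600 -114.31655425889743 522.671535372964 646.7911139139359
tube slope 2.112229641098012 y@600 -32.55905359385267 (np.int64(156), np.int64(198), np.float64(293.37139689578714)) [20.39600667 20.66744395]
[[653.98736786 -32.44191693  70.        ]]
[[529.21675654 -32.61173414  70.        ]]
red 1.851986459590992 -33.36456160086582 538.591344778153 648.5329749365912 79
red 1.597086534147273 -31.11477034025388 537.8967583947231 642.2125053895114 40
240 [(np.float64(660.8), np.float64(125.5)), (np.float64(513.8), np.float64(123.7))]
250 [(np.float64(682.1), np.float64(95.9)), (np.float64(673.0), np.float64(95.8)), (np.float64(663.9), np.float64(95.8)), (np.float64(513.9), np.float64(94.2))]
270 [(np.float64(667.1), np.float64(36.2)), (np.float64(517.0), np.float64(35.3))]
310 [(np.float64(673.5), np.float64(-83.0)), (np.float64(523.4), np.float64(-82.7))]
335 [(np.float64(676.8), np.float64(-157.5)), (np.float64(529.6), np.float64(-156.4))]
345 [(np.float64(679.9), np.float64(-187.3)), (np.float64(529.7), np.float64(-185.9))]
```

```bash
python3 -m inch '[0,0,0,0,8.13,0,0, 0,0,0,0,8.13,0,0, 0,0,0,0,8.13,0,0, 0,0,0,0,8.13,0,0, 0,0,0,0,8.13,0,0, 0,0,0,0,8.13,0,0, 0,0,0,0,8.13,0,0, 0,0,0,0,8.13,0,0, 0,0,0,0,8.13,0,0, 0,0,0,0,0,0,0]'
```

```text
t: 1.1
eef_pos: [159.3, 604.2, 214.3]
tcp_rot: [-1.571, -0.001, -1.537]
ft_force: [-0.3, 0.1, 1.0]
opening: 0.5
```

```bash
python3 -m inch '[0.04,0,0.026,0,0,0,0, 0.04,0,0.026,0,0,0,0, 0.04,0,0.026,0,0,0,0, 0.04,0,0.026,0,0,0,0, 0.04,0,0.026,0,0,0,0, 0.04,0,0.026,0,0,0,0, 0.04,0,0.026,0,0,0,0, 0.04,0,0.026,0,0,0,0]' && python3 -m inch '[0.04,0,0.026,0,0,0,0, 0.04,0,0.026,0,0,0,0, 0.04,0,0.026,0,0,0,0, 0.04,0,0.026,0,0,0,0, 0.04,0,0.026,0,0,0,0, 0.04,0,0.026,0,0,0,0, 0.04,0,0.026,0,0,0,0,0,0,0,0,0,0,0]'
```

```text
t: 1.9
eef_pos: [379.4, 290.4, 214.7]
tcp_rot: [-1.571, 0.0, -1.53]
ft_force: [1.2, 1.2, -0.8]
opening: 0.501
t: 2.7
eef_pos: [573.1, 14.6, 214.0]
tcp_rot: [-1.57, -0.001, -1.534]
ft_force: [-0.0, 0.6, 0.1]
opening: 0.5
```

```bash
python3 -m inch '[0.02,0.02,0.01,0,0,0,0, 0.019,0.03,0.01,0,0,0,0, 0,0.035,0,0,0,0,0, 0,0.035,0,0,0,0,0,0,0.01,0,0,0,0,0,0,0,0,0,0,0,0]'; python3 - <<'E'
from h import *
grab('scene','scene1');c=grab('top','top1')
a=cv2.imread('pics/scene1.png')[150:330,180:420];cv2.imwrite('pics/s1z.png',cv2.resize(a,None,fx=3.3,fy=3.3,interpolation=2))
E
```

```text
t: 3.3
eef_pos: [591.4, -19.0, 83.7]
tcp_rot: [-1.573, 0.001, -1.532]
ft_force: [0.5, 0.7, 1.0]
opening: 0.499
```

View pics/s1z.png

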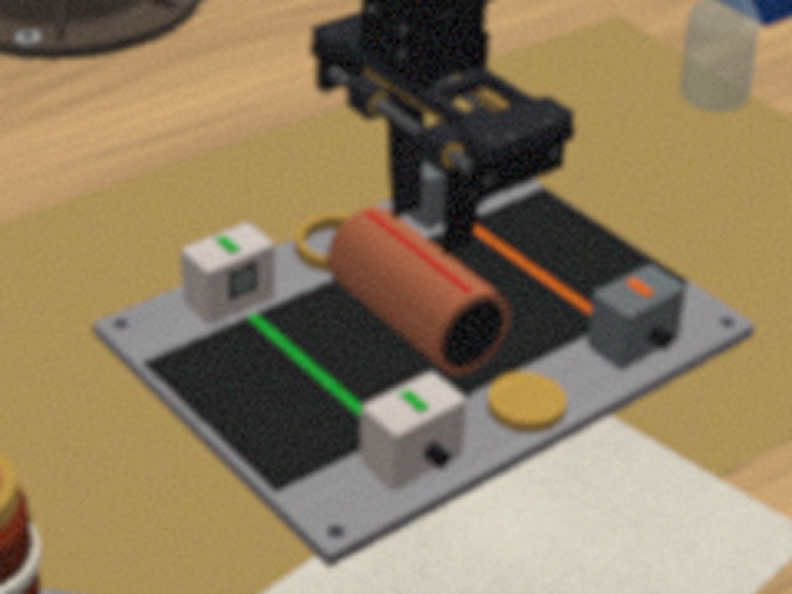

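Fingers are over the back of the tube's top, at about (440,225) in the zoom. I'll move to just behind the crown and touch down gently.

```bash
python3 -m inch '[0.007,0,0.002,0,0,0,0, 0,0.004,0,0,0,0,0,0,0.002,0,0,0,0,0,0,0,0,0,0,0,0]';python3 -m inch '[0,0.001,0,0,0,0,0,0,0,0,0,0,0,0]';python3 -m inch '[0,0.001,0,0,0,0,0,0,0,0,0,0,0,0]';python3 -m inch '[0,0.001,0,0,0,0,0,0,0,0,0,0,0,0]'
```

```text
t: 3.8
eef_pos: [594.2, -26.4, 78.6]
tcp_rot: [-1.571, 0.0, -1.535]
ft_force: [0.5, 0.4, 0.8]
opening: 0.499
t: 4.0
eef_pos: [594.2, -26.3, 77.6]
tcp_rot: [-1.571, 0.0, -1.535]
ft_force: [0.2, -0.1, -0.9]
opening: 0.502
t: 4.2
eef_pos: [594.2, -26.3, 76.5]
tcp_rot: [-1.571, 0.0, -1.535]
ft_force: [-0.7, -0.2, 0.1]
opening: 0.499
t: 4.4
eef_pos: [594.2, -26.4, 75.5]
tcp_rot: [-1.571, 0.0, -1.535]
ft_force: [-0.5, 0.0, -0.5]
opening: 0.502
```

```bash
python3 -m inch '[0,0.0005,0,0,0,0,0,0,0,0,0,0,0,0]';python3 -m inch '[0,0.0005,0,0,0,0,0,0,0,0,0,0,0,0]'
```

```text
t: 4.6
eef_pos: [594.3, -26.4, 75.2]
tcp_rot: [-1.571, 0.0, -1.535]
ft_force: [-0.5, -0.1, 2.3]
opening: 0.503
t: 4.8
eef_pos: [594.3, -26.5, 75.2]
tcp_rot: [-1.57, -0.0, -1.535]
ft_force: [-1.6, -0.2, 6.6]
opening: 0.503
```

```bash
python3 -m inch '[0.002,0,0,0,0,0,0, 0.003,0,0,0,-0.15,0,0, 0.004,0,0,0,-0.15,0,0, 0.004,0,0,0,-0.15,0,0, 0.004,0,0,0,-0.15,0,0, 0.003,0,0,0,-0.15,0,0, 0.002,0,0,0,-0.15,0,0, 0,0,0,0,0,0,0]'; python3 - <<'E'
from h import *
s=grab('scene','scene2')
a=s['pixels'][150:330,180:420];cv2.imwrite('pics/s2z.png',cv2.resize(a,None,fx=3.3,fy=3.3,interpolation=2))
E
```

```text
t: 5.6
eef_pos: [595.2, -48.7, 75.2]
tcp_rot: [-1.57, -0.0, -1.52]
ft_force: [-2.6, -0.6, 6.4]
opening: 0.497
```

View pics/s2z.png

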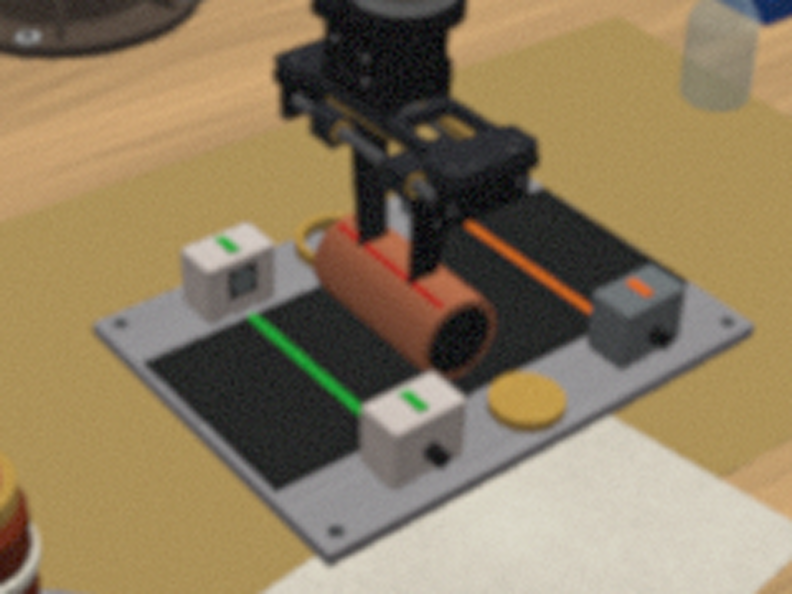

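The tube rolled with the finger; the red line at (390,265) has turned forward. I'll finish this stroke, lift straight up and look again.

```bash
python3 -m inch '[0.002,0,0,0,-0.1,0,0, 0.002,0,0,0,-0.1,0,0, 0.002,0,0,0,-0.1,0,0,0,0,0,0,0,0,0,0,-0.002,0,0,0,0,0, 0,-0.002,0,0,0,0,0,0,-0.006,0,0,0,0,0,-0.016,0,0,0,0,0,0,0,0,0,0,0,0,0]'; cat >> h.py <<'E'
def look(tag,sb=(255,243,292,279)):
    s=grab('scene','s'+tag);c=grab('top','t'+tag)
    a=s['pixels'][150:330,180:420];b=c['pixels'][120:240,225:360]
    A=cv2.resize(a,(480,360),interpolation=2);B=cv2.resize(b,(320,360*320//405 if 0 else 284),interpolation=2)
    o=np.zeros((360,800,3),np.uint8);o[:,:480]=A;o[:284,480:]=B;cv2.imwrite(f'pics/{tag}.png',o);return s,c
E
python3 - <<'E'
from h import *
look('a3')
E
```

```text
t: 6.55
eef_pos: [594.4, -36.6, 84.8]
tcp_rot: [-1.571, 0.0, -1.513]
ft_force: [-0.9, 0.1, -0.5]
opening: 0.501
```

View pics/a3.png

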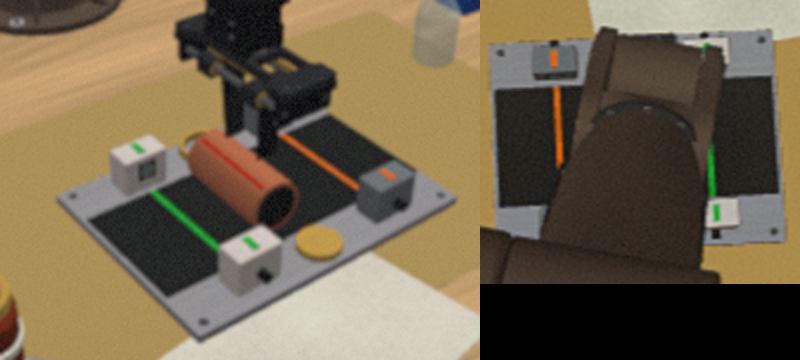

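```bash
cat >> h.py <<'E'
from scipy.optimize import least_squares
def tube_depth(s,y0):
    # pixels copper, near tube
    m=mask_tube(s,(240,190,345,300)); m=cv2.erode(m,np.ones((3,3),np.uint8))
    v,u=np.nonzero(m); d=s['depth'][v,u]; ok=d>0; u,v,d=u[ok],v[ok],d[ok]
    o,D=ray(s,np.c_[u,v]); X=o+D*d[:,None]
    k=(abs(X[:,1]-y0)<45)&(X[:,2]>30)&(X[:,2]<90)&(X[:,0]>520)&(X[:,0]<670); X=X[k]
    f=lambda p:(np.hypot((X[:,1]-p[1]-p[0]*(X[:,0]-600))*np.cos(np.arctan(p[0])),X[:,2]-p[2])-30)
    r=least_squares(f,[0.04,y0,45],loss='soft_l1')
    X=X[abs(f(r.x))<6]
    return np.degrees(np.arctan(r.x[0])),r.x[1],r.x[2],np.percentile(X[:,0],[0.5,99.5]),np.std(f(r.x)),len(X)
def stripe_depth(s):
    pass
E
python3 - <<'E'
from h import *
for n,y in(('scene0',-32),('sa3',-47)):
    s=dict(np.load(f'pics/{n}.npz')); print(n,tube_depth(s,y))
    p,P=gauge(s,0,(255,243,292,279));print(np.degrees(np.arctan(p[0])),p[1])
E
```

```text
scene0 (np.float64(1.8579585112045223), np.float64(-34.072288229549244), np.float64(47.295548323360705), array([540.96546777, 655.3607533 ]), np.float64(1.3274771001581078), 1088)
2.838842090119507 -114.31655425889743
sa3 (np.float64(1.883516582520798), np.float64(-48.17190359403981), np.float64(47.252092191165886), array([539.91959329, 656.35566801]), np.float64(1.372262724596301), 1088)
2.6951395479967237 -114.35071520356782
```

```bash
python3 -m inch '[0.002,0,0,0,4.3,0,-0.6, 0,0.004,0.002,0,0,0,-0.6, 0,0.004,0,0,0,0,-0.6, 0,0.001,0,0,0,0,-0.6,0,0.001,0,0,0,0,-0.6,0,0.0004,0,0,0,0,-0.6,0,0,0,0,0,0,-0.6]'
```

```text
t: 7.35
eef_pos: [597.6, -40.6, 75.1]
tcp_rot: [-1.568, -0.0, -1.588]
ft_force: [1.7, -0.6, 9.4]
opening: 0.8
```

```bash
python3 -m inch '[0.002,0,0,0,-0.9,0,-0.6, 0.003,0,0,0,-0.9,0,-0.6, 0.003,0,0,0,-0.9,0,-0.6, 0.003,0,0,0,-0.9,0,-0.6, 0.003,0,0,0,-0.9,0,-0.6, 0.003,0,0,0,-0.9,0,-0.6, 0.003,0,0,0,-0.9,0,-0.6, 0.003,0,0,0,-0.9,0,-0.6, 0.002,0,0,0,-0.9,0,-0.6, 0,0,0,0,0,0,-0.6]';python3 -m inch '[0,-0.002,0,0,0,0,-0.6, 0,-0.008,0,0,0,0,-0.6,-0.014,0,0,0,0,0,-0.6]'; python3 - <<'E'
from h import *
s,c=look('a4');print(tube_depth(s,-60))
E
```

```text
t: 8.35
eef_pos: [598.3, -65.8, 75.1]
tcp_rot: [-1.569, -0.0, -1.446]
ft_force: [-1.0, -0.4, 11.0]
opening: 0.802
t: 8.65
eef_pos: [596.6, -52.1, 85.0]
tcp_rot: [-1.569, -0.0, -1.449]
ft_force: [-0.0, 0.6, -0.4]
opening: 0.803
(np.float64(1.8067579465249897), np.float64(-63.43788695072458), np.float64(47.20880334122443), array([539.75242203, 656.94575688]), np.float64(1.3367318987121217), 1115)
```

View pics/a4.png

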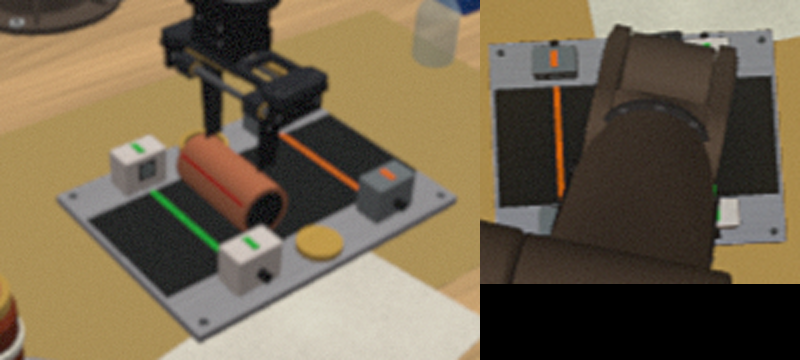

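```bash
python3 -m inch '[0.002,0,0,0,4,0,0, 0,0.004,0.0,0,0,0,0, 0,0.004,0,0,0,0,0, 0,0.001,0,0,0,0,0,0,0.0007,0,0,0,0,0,0,0,0,0,0,0,0]';python3 -m inch '[0.002,0,0,0,0,0,0, 0.003,0,0,0,0,0,0, 0.004,0,0,0,0,0,0, 0.004,0,0,0,0,0,0, 0.004,0,0,0,0,0,0, 0.004,0,0,0,0,0,0, 0.004,0,0,0,0,0,0, 0.003,0,0,0,0,0,0, 0.002,0,0,0,0,0,0, 0,0,0,0,0,0,0]';python3 -m inch '[0,0,0,0,0,0,0,0,-0.002,0,0,0,0,0, 0,-0.008,0,0,0,0,0,-0.015,0,0,0,0,0,0]'; python3 - <<'E'
from h import *
s,c=look('a5');print(tube_depth(s,-75))
E
```

```text
t: 9.35
eef_pos: [596.7, -53.5, 75.1]
tcp_rot: [-1.57, -0.0, -1.516]
ft_force: [-1.3, -0.6, 9.5]
opening: 0.505
t: 10.35
eef_pos: [597.8, -83.7, 75.1]
tcp_rot: [-1.571, -0.0, -1.516]
ft_force: [-3.8, -0.4, 10.6]
opening: 0.497
t: 10.75
eef_pos: [597.7, -69.2, 85.3]
tcp_rot: [-1.569, -0.0, -1.519]
ft_force: [-0.3, 0.4, -0.5]
opening: 0.502
(np.float64(1.8763278619831896), np.float64(-78.60684246205692), np.float64(47.21288238056224), array([539.39600406, 657.52746332]), np.float64(1.2928494760110003), 1106)
```

View pics/a5.png

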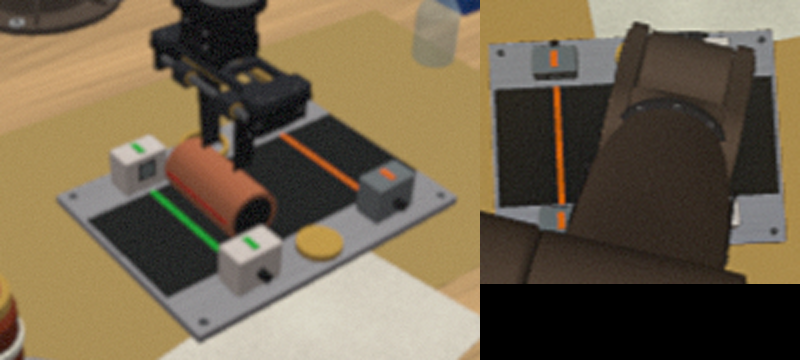

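The tube rolled another 15.2 mm, as expected, and its near end is approaching the white blocks at (250,255). Same stroke again.

```bash
python3 -m inch '[0,0.004,0.0,0,0,0,0, 0,0.004,0,0,0,0,0, 0,0.001,0,0,0,0,0,0,0.0008,0,0,0,0,0,0,0,0,0,0,0,0]';python3 -m inch '[0.002,0,0,0,0,0,0, 0.003,0,0,0,0,0,0, 0.004,0,0,0,0,0,0, 0.004,0,0,0,0,0,0, 0.004,0,0,0,0,0,0, 0.004,0,0,0,0,0,0, 0.004,0,0,0,0,0,0, 0.003,0,0,0,0,0,0, 0.002,0,0,0,0,0,0, 0,0,0,0,0,0,0]';python3 -m inch '[0,0,0,0,0,0,0,0,-0.002,0,0,0,0,0, 0,-0.008,0,0,0,0,0,-0.015,0,0,0,0,0,0]'; python3 - <<'E'
from h import *
s,c=look('a6');print(tube_depth(s,-93))
E
```

```text
t: 11.35
eef_pos: [597.1, -68.7, 75.1]
tcp_rot: [-1.571, -0.0, -1.518]
ft_force: [-3.1, 0.3, 8.2]
opening: 0.502
t: 12.35
eef_pos: [598.1, -98.9, 75.1]
tcp_rot: [-1.572, 0.0, -1.518]
ft_force: [-4.7, 0.4, 10.0]
opening: 0.499
t: 12.75
eef_pos: [598.6, -84.3, 85.5]
tcp_rot: [-1.569, -0.001, -1.519]
ft_force: [0.0, -0.7, 0.4]
opening: 0.501
(np.float64(2.0345768922382654), np.float64(-93.93581297168936), np.float64(47.22678866144545), array([540.80655708, 657.90968049]), np.float64(1.2760828114206537), 1122)
```

View pics/a6.png

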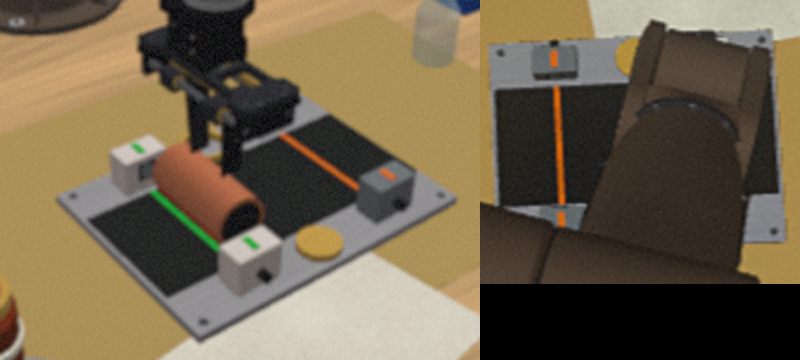

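```bash
python3 -m inch '[0,0.004,0.0,0,0,0,0, 0,0.004,0,0,0,0,0, 0,0.001,0,0,0,0,0,0,0.0009,0,0,0,0,0,0,0,0,0,0,0,0]';python3 -m inch '[0.002,0,0,0,0,0,0, 0.003,0,0,0,0,0,0, 0.004,0,0,0,0,0,0, 0.004,0,0,0,0,0,0, 0.004,0,0,0,0,0,0, 0.004,0,0,0,0,0,0, 0.004,0,0,0,0,0,0, 0.003,0,0,0,0,0,0, 0.002,0,0,0,0,0,0, 0,0,0,0,0,0,0]';python3 -m inch '[0,0,0,0,0,0,0,0,-0.002,0,0,0,0,0, 0,-0.008,0,0,0,0,0,0,-0.04,0,0,0,0,0,-0.04,-0.04,0,0,0,0,0,-0.05,0,0,0,0,0,0,-0.05,0,0,0,0,0,0,-0.05,0,0,0,0,0,0,-0.05,0,0,0,0,0,0]';python3 -m inch '[0,0,0,0,0,0,0]'; python3 - <<'E'
from h import *
s,c=look('a7');print(tube_depth(s,-108))
E
```

```text
t: 13.35
eef_pos: [597.8, -83.7, 75.1]
tcp_rot: [-1.571, 0.0, -1.518]
ft_force: [-2.6, 1.2, 6.6]
opening: 0.5
t: 14.35
eef_pos: [598.9, -113.9, 75.1]
tcp_rot: [-1.572, 0.0, -1.518]
ft_force: [-5.9, -0.3, 9.5]
opening: 0.503
t: 15.25
eef_pos: [586.8, 123.5, 160.8]
tcp_rot: [-1.57, 0.0, -1.518]
ft_force: [1.4, 0.2, -0.4]
opening: 0.501
t: 15.35
eef_pos: [586.3, 126.7, 160.7]
tcp_rot: [-1.57, 0.001, -1.512]
ft_force: [0.1, -0.7, -0.3]
opening: 0.497
(np.float64(1.86947444093356), np.float64(-109.10033794454911), np.float64(47.33013313416339), array([540.94481037, 658.12728361]), np.float64(1.2963269771760475), 1094)
```

View pics/a7.png

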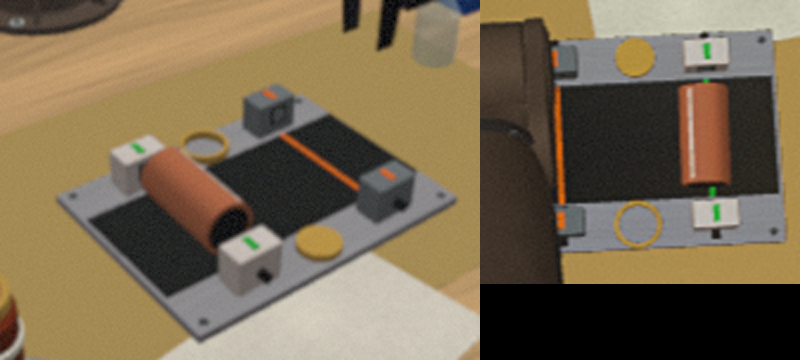

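The top view is now clear: the tube is at (705,133) and still slightly left of the green line through (706,80)–(712,190). I'll measure it from the top camera.

```bash
python3 - <<'E'
from h import *
c=dict(np.load('pics/ta7.npz'));g=dict(np.load('pics/top0.npz'))
print('depth top?')
# box
for b in((300,145,338,210),):
    ax,e,w=tube_top(c,b);print('tube',np.degrees(np.arctan(ax[0])),ax[1],e,w)
p,P=gauge(g,0,(315,151,330,205));print('stripe',np.degrees(np.arctan(p[0])),p[1])
# depth fit top
def td(c,box,y0):
    m=cv2.erode(mask_tube(c,box),np.ones((3,3),np.uint8));v,u=np.nonzero(m);d=c['depth'][v,u];o,D=ray(c,np.c_[u,v]);X=o+D*d[:,None];X=X[d>0]
    f=lambda p:(np.hypot((X[:,1]-p[1]-p[0]*(X[:,0]-600)),X[:,2]-p[2])-30)
    r=least_squares(f,[0.04,y0,45],loss='soft_l1');return np.degrees(np.arctan(r.x[0])),r.x[1:],X[:,0].min(),X[:,0].max(),f(r.x).std()
print(td(g,(270,145,315,210),-32),td(c,(300,145,338,210),-108))
z=cv2.resize(c['pixels'][125:225,295:345],None,fx=6,fy=6,interpolation=2);cv2.imwrite('pics/t7z.png',z)
# lateral: rows of tube in both ends and blocks along column
for n,cc in(('0',g),('7',c)):
    x={'0':293,'7':320}[n]
    print(n,cc['pixels'][140:215,x,2].tolist())
E
```

```text
depth top?
tube 1.7141716123259725 -107.74546053050011 (np.int64(155), np.int64(198), np.float64(319.6822977725674)) [20.4770189  20.75013914]
stripe 3.050006907878479 -115.9418720762301
(np.float64(1.495441382559147), array([-34.90498921,  45.44671017]), np.float64(534.11293555112), np.float64(651.5473948924839), np.float64(2.920502927629102)) (np.float64(2.3202657433171514), array([-109.25432458,   45.46418251]), np.float64(535.184281679553), np.float64(653.8388259389911), np.float64(3.133954827436131))
0 [150, 152, 149, 149, 149, 146, 145, 147, 153, 153, 153, 122, 102, 114, 73, 62, 138, 156, 163, 168, 166, 164, 164, 155, 159, 160, 159, 161, 160, 159, 159, 154, 155, 155, 156, 155, 152, 157, 154, 155, 150, 149, 149, 149, 149, 150, 152, 145, 148, 147, 145, 147, 148, 147, 147, 148, 145, 78, 29, 20, 30, 33, 25, 25, 64, 142, 138, 109, 111, 114, 112, 114, 111, 112, 113]
7 [32, 30, 32, 38, 61, 190, 201, 125, 59, 58, 109, 140, 138, 66, 47, 163, 171, 167, 165, 165, 167, 164, 168, 167, 167, 168, 165, 166, 165, 165, 164, 162, 168, 164, 165, 166, 166, 166, 165, 166, 167, 165, 164, 167, 167, 166, 167, 167, 167, 168, 168, 164, 169, 165, 171, 170, 128, 56, 25, 36, 40, 40, 43, 90, 135, 192, 196, 191, 196, 197, 194, 191, 194, 190, 191]
```

View pics/t7z.png

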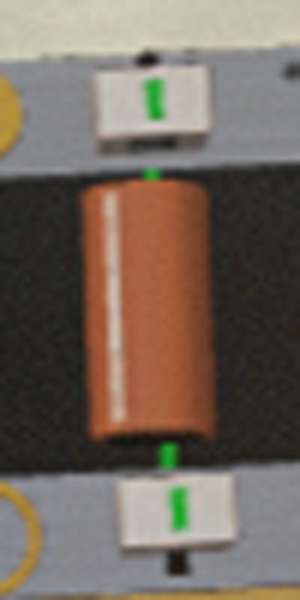

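The tube is 8.2 mm short of the stripe by the top view, and the scene depth says the same. So one more stroke of 16.5 mm.

```bash
python3 -m inch '[0.03,0,0,0,0,0,0,0.045,0,0,0,0,0,0,0.045,0,0,0,0,0,0,0.045,0,0,0,0,0,0,0.045,0,0,0,0,0,0,0.02,0,0,0,0,0,0,0,0.035,0,0,0,0,0,0,0.035,0,0,0,0,0,0,0.006,0,0,0,0,0,0,0,0,0,0,0,0]'
```

```text
t: 16.45
eef_pos: [598.9, -109.1, 83.8]
tcp_rot: [-1.572, 0.001, -1.519]
ft_force: [-0.1, 0.3, 0.8]
opening: 0.502
```

```bash
python3 -m inch '[-0.006,0,0,0,0,0,0,0,0.004,0,0,0,0,0,0,0.003,0,0,0,0,0,0,0.001,0,0,0,0,0,0,0.0008,0,0,0,0,0,0,0,0,0,0,0,0]'
```

```text
t: 17.05
eef_pos: [599.0, -102.0, 75.4]
tcp_rot: [-1.571, 0.0, -1.517]
ft_force: [0.2, 0.5, 0.7]
opening: 0.499
```

```bash
python3 -m inch '[0,0.0006,0,0,0,0,0,0,0.0005,0,0,0,0,0,0,0,0,0,0,0,0]';python3 -m inch '[0.001,0,0,0,0,0,0, 0.002,0,0,0,0,0,0, 0.003,0,0,0,0,0,0, 0.003,0,0,0,0,0,0, 0.003,0,0,0,0,0,0, 0.0025,0,0,0,0,0,0, 0.001,0,0,0,0,0,0, 0.001,0,0,0,0,0,0, 0,0,0,0,0,0,0]'
```

```text
t: 17.35
eef_pos: [599.1, -102.2, 75.1]
tcp_rot: [-1.57, -0.0, -1.517]
ft_force: [-2.9, 0.2, 8.5]
opening: 0.503
t: 18.25
eef_pos: [599.6, -118.8, 75.1]
tcp_rot: [-1.571, -0.0, -1.517]
ft_force: [-4.3, -0.0, 8.6]
opening: 0.501
```

```bash
python3 -m inch '[0,0,0,0,0,0,0,0,-0.002,0,0,0,0,0, 0,-0.008,0,0,0,0,0,0,-0.04,0,0,0,0,0,-0.04,-0.04,0,0,0,0,0,-0.05,0,0,0,0,0,0,-0.05,0,0,0,0,0,0,-0.05,0,0,0,0,0,0,-0.05,0,0,0,0,0,0]';python3 -m inch '[0,0,0,0,0,0,0]'; python3 - <<'E'
from h import *
s,c=look('a8');print(tube_depth(s,-116))
ax,e,w=tube_top(c,(300,145,342,210));print('tube',np.degrees(np.arctan(ax[0])),ax[1],e,w)
z=cv2.resize(c['pixels'][125:225,295:345],None,fx=6,fy=6,interpolation=2);cv2.imwrite('pics/t8z.png',z)
E
```

```text
t: 19.15
eef_pos: [587.0, 118.4, 160.4]
tcp_rot: [-1.57, 0.0, -1.518]
ft_force: [0.6, 0.1, 0.4]
opening: 0.498
t: 19.25
eef_pos: [586.5, 121.7, 160.2]
tcp_rot: [-1.57, 0.001, -1.512]
ft_force: [0.5, -0.4, -0.6]
opening: 0.501
(np.float64(1.9966738488477414), np.float64(-117.4476694143964), np.float64(47.03908078019822), array([542.75326993, 658.47190503]), np.float64(1.3346557558750003), 1001)
tube 1.6194042680743541 -116.08354968430713 (np.int64(155), np.int64(197), np.float64(322.3600478468899)) [20.38810451 20.70668126]
```

View pics/a8.png

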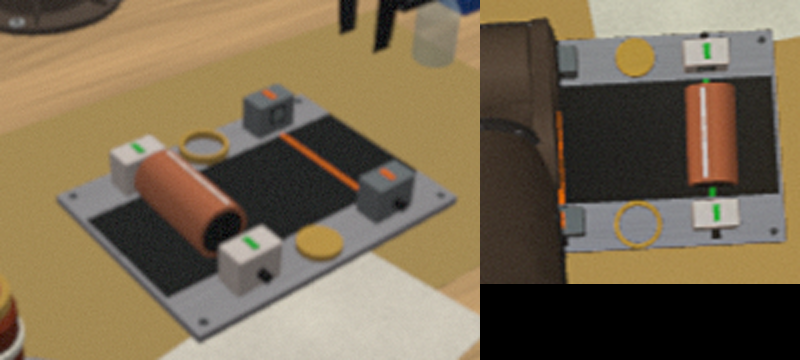

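View pics/t8z.png

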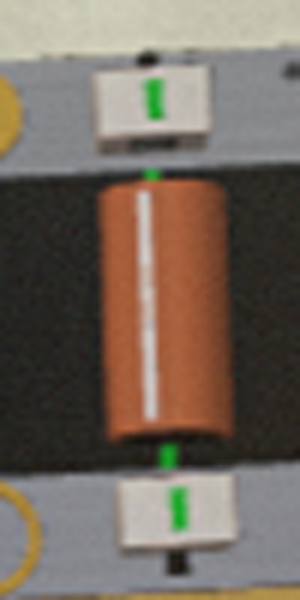

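The tube is over the stripe: the green ends show above and below it in the top zoom, at (152,175) and (168,455). The blocks, collar and cover look unmoved. I'll do one stillness check, then hand in.

```bash
python3 -m inch '[0,0,0,0,0,0,0,0,0,0,0,0,0,0,0,0,0,0,0,0,0,0,0,0,0,0,0,0,0,0,0,0,0,0,0]'; python3 - <<'E'
from h import *
s,c=look('a9');print(tube_depth(s,-116),tube_top(c,(300,145,342,210))[0])
a=np.load('pics/scene0.npz')['pixels'].astype(int)
print(env.job_done())
E
```

```text
t: 19.85
eef_pos: [587.4, 116.0, 159.6]
tcp_rot: [-1.571, 0.0, -1.518]
ft_force: [0.3, 0.1, 0.1]
opening: 0.504
(np.float64(1.8715837937216335), np.float64(-117.39006156491328), np.float64(47.082363899892094), array([541.90769435, 658.35681394]), np.float64(1.3751698775141419), 1002) [ 3.26095659e-02 -1.28356322e+02]
the job is handed in; nothing more can be done
None
```

```bash
python3 - <<'E'
from h import *
c=dict(np.load('pics/ta9.npz'))
for b in((300,145,342,210),(305,148,340,206)):print(tube_top(c,b))
E
```

```text
(array([ 3.26095659e-02, -1.28356322e+02]), (np.int64(155), np.int64(197), np.float64(326.6530612244898)), array([12.10143701, 12.08065387]))
(array([ 3.26095659e-02, -1.28356322e+02]), (np.int64(155), np.int64(197), np.float64(326.6530612244898)), array([12.10143701, 12.08065387]))
```

View pics/a9.png

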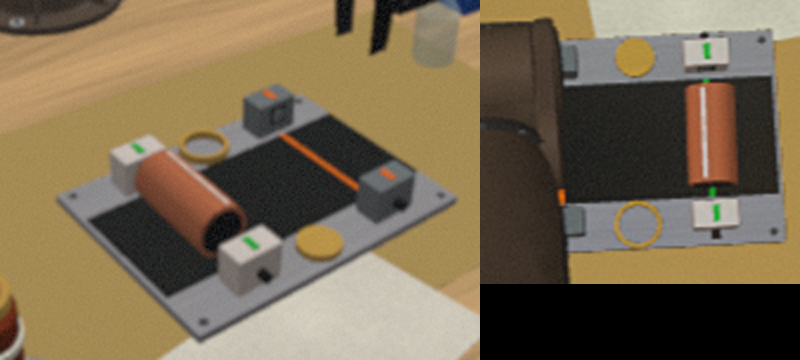

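I rolled the tube about 83 mm onto the green stripe and handed the job in at about 20 s. It took six short fingertip strokes on its top, at no more than about 11 N. I lifted straight up after each stroke, and the arm finished well clear.

**Position:** the last good top-view fit put the tube's axis within about 0.2 mm of the stripe. The scene depth fit agreed: the tube had rolled 83.4 mm against the 83.2 mm needed. It was unchanged 0.6 s later.

**Other objects:** in the pictures the blocks, collar and cover look unmoved. I did not measure the other loose things.

**What is not perfect:**
- **Squareness:** the tube is still about 1 to 1.4° off the stripe, from its starting skew of about 1°. Twisting the fingertips during two of the strokes did not change it.
- **Centring between the blocks:** it lies roughly 4 to 5 mm nearer the robot-side block, with about 23 mm nominal clearance at each end.
- **Disagreeing check:** the very last top-view fit gave y = -128 mm instead of about -116 mm. That fit saw a tube only 12 px wide instead of 20, probably because the white line along the tube split the colour mask. The picture itself and the scene fit show no movement.

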